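# Set up the live-selling console

## Robot

A 6-joint arm with a two-finger parallel gripper is mounted at the origin on the work surface. World frame = base frame: x ahead of the robot, y to its left, z up, the work surface at z = 0. Lengths are in m, angles in degrees, forces in N, time in s.
With the tool pointing down it reaches from about 0.25 to 0.725 m from the base axis. Payload 4 kg.
Tool frame: the origin (TCP) lies between the finger pads; the fingertips stand 19 mm ahead of it and the grasp point (between the pads) is the TCP; z points along the fingers, y is the line along which they close (so a half turn about z gives the same grasp; the last joint's range is limited). The gripper opens to 85 mm and grips with 20 to 120 N. Pads are 22 mm wide; open, the fingers measure 114 mm over their backs; the gripper's body (76 mm by 85 mm) begins 54 mm behind the grasp point. The pads swing forward as they close: fully open they stand 13 mm farther back than shut.
Start: joints at [72.193, 13.785, 0.286, 76.501, 0, 90], TCP at [0.153, 0.476, 0.25] pointing down, gripper open.
Joint ranges: [-155.79, 155.79], [-60.16, 107.12], [-62.33, 73.08], [-114, 123.19], [-81.49, 82.49], [-180, 180]. Speed limits (degrees/s): [159.86, 159.86, 180, 180, 180, 180].

## Interface

Orientations are given as a 3x3 rotation matrix whose columns are the frame's x, y, z axes.
In Python, from station import r gives the robot as it stands. The module is installed in compiled form; this text tells all that it offers.
- The arm moves only by the tool drive_tool, never from a script. Its argument "plan" is a list that holds one entry, the list of rows, each a list of 5 numbers: the shift along the tool's x, y, z scaled (see below), then the turn about the tool's z scaled (see below), then the closure, from 0 (fully open) to 1 (shut). A call has 1 to 8 rows; each row is the pose to reach, as a shift and turn from the pose commanded when the call began, along the tool's axes at that moment; what a row does not reach only later rows make up. The controller multiplies each number of a shift by 100 mm and each number of a turn by 30 degrees. A row lasts 1/8 s, in which the tool goes at most 62.5 mm and 10.7 degrees, less where a joint would pass 70% of its speed; a pose out of reach is approached as far as the arm can. A call with a number of a shift or a turn outside -1 to 1 is refused whole. A call with a gripper value outside its range is refused whole. The fingers move at their own pace and stop on an object; the grip force is fixed at half the most. Time passes only in rows, so rows that repeat a pose let the fingers close. It gives the time, the measured TCP pose, the force, the opening and the grip force at its end, in the units of the state.
- r.sense(): the state, without advancing time (a new reading comes with each control period).
- r.read_camera(name): name is "side" or "top" or "wrist"; returns a dict with "color" (384x512x3 uint8, red, green, blue), "fx", "fy", "cx", "cy" (pixels), "dist_coeffs" ([k1, k2, p1, p2, k3] as OpenCV has them; the pictures are not rectified), "origin" and "attitude" of the camera in the world. Camera axes: x right, y up, looking along -z (the intrinsics and any distortion apply to the point x, -y, -z); pixel columns grow to the right and rows downward; lengths in m; the calibration is good to about 2 mm. A picture is of the moment at which its call begins. There is no depth.
- r.job_done(): hands the job in; it is judged then, once.
The state is a dict: "time_s": time; "joints": joint angles; "qd": joint speeds; "effort": joint torques, N m; "ee_pos": TCP position; "eef_rot": TCP orientation; "contact_force": force on the tool from outside, world axes, zero at the start; "ft_torque": the same for the moment, N m; "grip_width": finger opening in m; "grip_force": force on a finger pad.
Only numpy, scipy, OpenCV 4.12 (cv2) and the standard library are available. Lean on these libraries where they do the work, as an engineer would, in place of code of your own. Each camera call takes 0.05 s, during which the arm holds its last target. There are 200 camera calls.

## Task

Get the streaming console on the shop table ready for the next broadcast: turn its black selector knob until it clicks to rest pointing at the red sticker dot, and raise the half-folded preview screen until it leans back about 15 degrees past upright. The screen is delicate, so push it gently, and leave the jars, the bracelet and the phone on its stand as they are.

Things in the scene. Friction and masses are not known exactly. Their poses are not given: they have to be found in the camera images.
- console: Grey streaming console with wooden cheeks, fixed: 218 mm deep (x), 324 wide (y). Origin: middle of its underside, on the table; x points away from the operator. In front a raked panel rises from 28 mm high at x = -109 mm to 90 at x = 7: its normal leans 28.1 degrees from vertical towards -x. Behind it a flat deck, 90 high. Keys and faders right of the knob are under 9 mm high.
- selector_grip (a point): Point on the black knob's axis, 16 mm above the dial plate, at console (-54, 78, 77) mm. Turns with the knob: z is the axis, out of the panel (28.1 degrees from vertical); x is where the white pointer line points. Knob: skirt 38 mm in diameter, 6 high, with a bar grip 36 long (x), 11 wide (y), from 6 to 26 mm above the plate. Within 35 mm nothing else stands over 3 mm.
- selector_pointer (a point): The point on the dial plate, 31 mm from the knob's axis, at which the knob's pointer now aims; it turns with the knob and meets the middle of a sticker dot when the knob points at that dot.
- selector (a joint): Knob angle (rad), growing clockwise seen looking down on the panel; 0 points straight up the slope (console +x). Eight spring detents 0.698 apart: +-0.349, +-1.047, +-1.745, +-2.443, each with a white tick; end stops at +-2.5. About 0.08 N m takes it over a click; released between clicks it snaps to the nearer detent. It starts in one of the middle four.
- red_dot: Flat red sticker dot, 11 mm in diameter, on the dial plate 31 mm from the knob's axis: the position wanted. It marks detent +1.745 or -1.745, the green dot the other. Origin at its centre.
- green_dot: Flat green sticker dot, 11 mm in diameter, marking the other of the two detents +1.745 and -1.745. Origin at its centre; it is not wanted.
- screen (a joint): Opening angle of the preview screen (rad): 0 folded flat on the deck, 1.571 upright, more leans back away from the operator (15 degrees back is 1.833), stop at 2.35. Starts at 0.45 to 0.95. A stiff friction hinge (0.45 N m; 4 to 7 N at the free edge) holds it at any angle.
- screen_hinge (a point): Middle of the screen's hinge axis, at console (99, 0, 101) mm; the axis runs along the console's y. Turns with the screen: its -x points from hinge to free edge, its -z out of the picture side (down when folded, to the operator when upright).
- screen_edge (a point): Middle of the screen's free edge on its picture side, 100 mm from the hinge and 6 mm off the mid-plane; turns with the screen like screen_hinge. The screen is a dark slab 190 mm wide (y), 12 thick. It can be pushed up and back from below and in front, on this side.
- jar_a: Clear jar of wooden beads with a dark wooden cap, 75 mm in diameter, 155 mm high, loose, right of the console. Origin: centre of its foot.
- jar_b: The same kind of jar, left of the console. Origin: centre of its foot.
- bracelet: Loose bracelet of 17 pale wooden beads, 76 mm over all, 12 mm high, lying right of the console. Origin: its centre, on the table.
- phone: Phone on an aluminium desk stand, one loose thing, 95 by 75 mm, 175 mm high, left of the console. Origin: under the stand.

How it is judged:
By the outcome, as a careful person would: the job done as asked, in the order asked, and still so for the second after the job is handed in, with the robot touching nothing.
It also fails if it takes over 67 s, if anything falls off the work surface, if the arm or the gripper's body presses on something with over 40 N, if the wrist force passes 120 N, or if a joint passes its speed limit or range.

## Working session

There is one attempt and no reset: what is moved stays moved. The work goes in short steps, Python scripts to look and compute and a tool call to move; the robot and the scene stay as the last step left them, time stands still between calls to the robot, and variables do not carry over. Pictures are saved under pics/ and viewed, at most 10 in all, crops included, and the job is handed in when it is done.

Besides the shell and the picture viewer there is one more tool, called after ">>>" as a command line: name --argument value ..., lists and objects as JSON in quotes. drive_tool: Moves the arm, as the interface text tells. Shifts and turns lie within -1 to 1; 1 stands for 100 mm of shift or 30 degrees of turn. Its arguments: {"type":"object","properties":{"plan":{"type":"array"}},"required":["plan"]}

```bash
mkdir -p pics; python3 - <<'E'
from station import r
import cv2,json,numpy as np
s=r.sense();print(s['time_s'],s['joints'],s['ee_pos'],s['eef_rot'],s['grip_width'])
ims=[]
for n in ("side","top","wrist"):
    c=r.read_camera(n);cv2.imwrite(f'pics/{n}0.png',c['color'][:,:,::-1])
    print(n,c['fx'],c['fy'],c['cx'],c['cy'],c['dist_coeffs'],np.round(c['origin'],3),np.round(c['attitude'],3).tolist())
E
```

```text
0.0 [7.21913804e+01 1.38318879e+01 2.13756145e-01 7.65012794e+01
 1.77235363e-03 8.99991669e+01] [0.15273065 0.4754833  0.2494159 ] [[-9.52087820e-01  3.05824032e-01 -6.66854381e-04]
 [ 3.05824758e-01  9.52085772e-01 -1.97479224e-03]
 [ 3.09636433e-05 -2.08411622e-03 -9.99997828e-01]] 0.08548317384565135
side 445.04096400194237 445.04096400194237 257.7940031795305 190.34390924156014 [-0.07084137  0.          0.          0.          0.        ] [ 0.224 -0.647  0.786] [[0.905, 0.282, -0.32], [-0.426, 0.611, -0.667], [0.007, 0.74, 0.673]]
top 455.4096815309739 455.4096815309739 262.1332137638408 193.7522726072802 [0.02239998 0.         0.         0.         0.        ] [0.343 0.045 1.216] [[-0.049, 0.978, -0.203], [-0.999, -0.048, 0.008], [-0.001, 0.203, 0.979]]
wrist 264.5574606461874 264.5574606461874 258.84024576470875 190.00741862324023 [-0.04191773  0.          0.          0.          0.        ] [0.09  0.495 0.373] [[0.305, -0.919, -0.25], [0.952, 0.294, 0.082], [-0.002, -0.263, 0.965]]
```

View pics/top0.png

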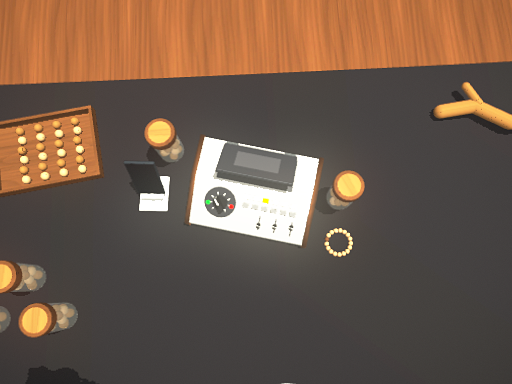

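View pics/side0.png

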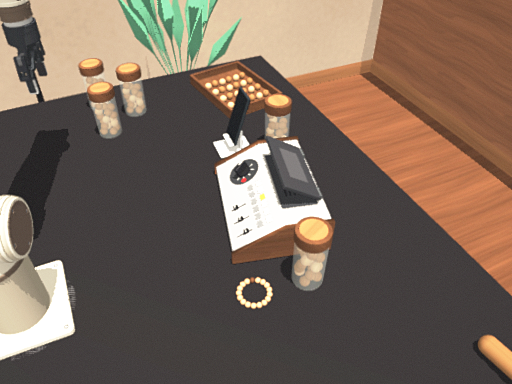

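Top view: the console spans about (190-320, 135-245) px with the knob at (220,202), the green dot at (208,202), the red dot at (232,206) and the screen at (257,163). The side view shows the same layout. I'll enlarge both.

```bash
python3 - <<'E'
import cv2,numpy as np
t=cv2.imread('pics/top0.png')[125:255,180:335];s=cv2.imread('pics/side0.png')[130:270,205:345]
cv2.imwrite('pics/tc.png',cv2.resize(t,None,fx=5,fy=5,interpolation=cv2.INTER_CUBIC)[:600])
cv2.imwrite('pics/sc.png',cv2.resize(s,None,fx=4.2,fy=4.2,interpolation=cv2.INTER_CUBIC))
E
```

```text
(no output)
```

View pics/tc.png

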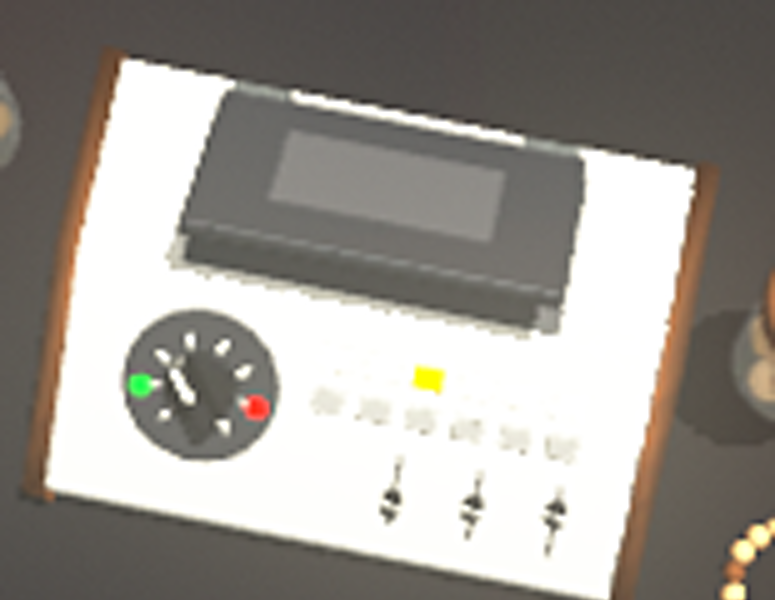

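View pics/sc.png

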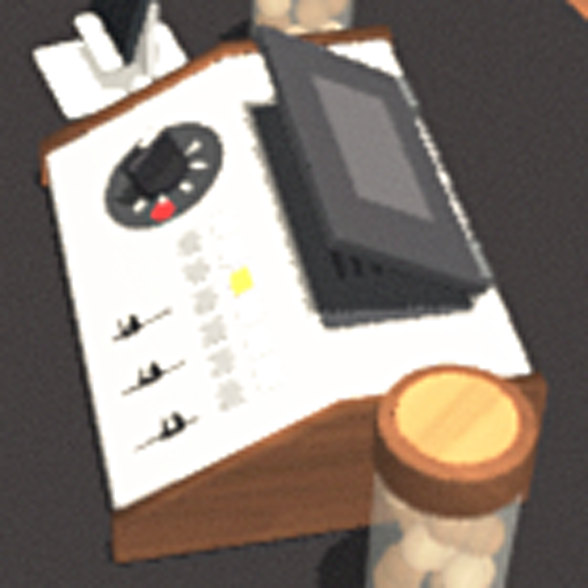

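The enlarged crops put the red dot on the right, at +1.745, and green on the left. The pointer aims up-left at about −0.35 or −1.05. Next I'll fit the console pose from the dots and corners.

```bash
cat > h.py <<'E'
from station import r
import cv2,numpy as np
from scipy.optimize import least_squares
from scipy.spatial.transform import Rotation as Ro
F=np.diag([1.,-1,-1])
def K(c): return np.array([[c['fx'],0,c['cx']],[0,c['fy'],c['cy']],[0,0,1]])
def proj(c,P):
    R=(np.array(c['attitude'])@F).T; t=-R@np.array(c['origin'])
    return cv2.projectPoints(np.atleast_2d(np.array(P,float)),cv2.Rodrigues(R)[0],t,K(c),np.array(c['dist_coeffs']))[0][:,0]
def ray(c,px):
    u=cv2.undistortPoints(np.array(px,float).reshape(-1,1,2),K(c),np.array(c['dist_coeffs']))[:,0]
    d=np.c_[u,np.ones(len(u))]@(np.array(c['attitude'])@F).T
    return np.array(c['origin']),d/np.linalg.norm(d,axis=1)[:,None]
def tri(o1,d1,o2,d2):
    s=np.linalg.lstsq(np.c_[d1,-d2],o2-o1,rcond=None)[0]
    a,b=o1+s[0]*d1,o2+s[1]*d2; return (a+b)/2,np.linalg.norm(a-b)
def cen(im,col,roi):
    x0,y0,x1,y1=roi; h=cv2.cvtColor(im[y0:y1,x0:x1],cv2.COLOR_RGB2HSV)
    H,S,V=[h[...,i].astype(int) for i in range(3)]
    m=(S>150)&(V>100)&(((H<4)|(H>175)) if col=='r' else ((H>45)&(H<80)))
    w=m*(S-100.); y,x=np.nonzero(m); w=w[y,x]; return np.array([(x*w).sum()/w.sum()+x0,(y*w).sum()/w.sum()+y0]),len(x)
a=np.radians(28.1); u=np.array([np.cos(a),0,np.sin(a)]); n=np.array([-np.sin(a),0,np.cos(a)]); yy=np.array([0,1.,0])
G=np.array([-.054,.078,.077]); C0=G-.016*n
def dot(q,rad=.031,h=0): return C0+h*n+rad*(np.cos(q)*u-np.sin(q)*yy)
def w(p,P):
    c,s=np.cos(p[2]),np.sin(p[2]); return np.atleast_2d(P)@np.array([[c,-s,0],[s,c,0],[0,0,1]]).T+[p[0],p[1],0]
E
cat > a.py <<'E'
from h import *
t=r.read_camera('top');s=r.read_camera('side')
rt,k1=cen(t['color'],'r',(180,180,250,225));gt,k2=cen(t['color'],'g',(180,180,250,225));rs,k3=cen(s['color'],'r',(230,165,260,190))
print(rt,gt,rs,k1,k2,k3)
obs=[(t,rt,dot(1.745),3),(t,gt,dot(-1.745),3),(s,rs,dot(1.745),3),
(t,(201.2,135),(.109,.162,.09),1),(t,(323.6,158.6),(.109,-.162,.09),1),(t,(184.4,223),(-.109,.162,.028),1),
(s,(232.4,263.3),(-.109,-.162,0),1),(s,(231.9,251.4),(-.109,-.162,.028),1),(s,(334.8,220),(.109,-.162,.09),1),(s,(298.3,137.1),(.109,.162,.09),1)]
f=lambda p:np.concatenate([(proj(c,w(p,P))[0]-px)*k for c,px,P,k in obs])
q=least_squares(f,[.4,.08,-.15]).x; np.save('pose.npy',q)
print('pose',q[:2],np.degrees(q[2]));print(np.round(f(q).reshape(-1,2),1))
print('grip',w(q,G))
for h in (0,.006,.026):
  print(h,[(k,(np.round((proj(t,w(q,dot(k,.018,h)))[0]-[180,125])*5))) for k in(-1.047,-.349,.349)],(proj(t,w(q,dot(0,0,h)))[0]-[180,125])*5)
for A,B in [((218,169.4),(266.4,137)),((292.4,183.6),(283.6,188.3))]:
    P,e=tri(ray(t,[A])[0],ray(t,[A])[1][0],ray(s,[B])[0],ray(s,[B])[1][0])
    Pc=w([0,0,-q[2]],P-[q[0],q[1],0])[0]; d=Pc-[.099,0,.101]; print(Pc,e,np.hypot(d[0],d[2]),np.arctan2(d[2],-d[0]))
E
python3 a.py
```

```text
[230.99674267 206.18762215] [207.50520416 201.41152922] [243.19077196 179.88642413] 17 14 14
pose [0.59086888 0.06029148] -14.582101308369962
[[-2.5 -0. ]
 [-1.3  0.1]
 [ 2.2  1.6]
 [-1.5  0.7]
 [-0.8  1.7]
 [-0.7 -2.2]
 [ 1.5  1.7]
 [ 1.6  5.6]
 [-1.8  4.3]
 [-2.4  0.4]]
grip [[0.55824616 0.14937436 0.077     ]]
0 [(-1.047, array([168., 362.])), (-0.349, array([188., 351.])), (0.349, array([211., 356.]))] [194.5824605  384.27275712]
0.006 [(-1.047, array([165., 365.])), (-0.349, array([186., 354.])), (0.349, array([209., 359.]))] [192.376469   387.66225503]
0.026 [(-1.047, array([157., 376.])), (-0.349, array([178., 365.])), (0.349, array([202., 370.]))] [184.86337096 399.20579431]
[0.01297223 0.08505836 0.15804292] 0.0032033789042578403 0.10322147261418804 0.5855123831699753
[ 0.01509218 -0.09623638  0.15198613] 0.00605016987454235 0.09818404923795851 0.5460215884563475
```

Knob at about (0.558, 0.149), console yaw −14.6°, screen about 0.57 rad. The wrist camera should settle the pointer angle, so I'll move over the knob first.

>>> drive_tool --plan '[[[-0.5,-0.2,0,0,0.5],[-0.95,-0.4,0,0,0.72],[-0.95,-0.4,0,0,0.72]]]'

```text
time_s: 0.62
ee_pos: [0.2329, 0.407, 0.2503]
eef_rot: [[-0.951, 0.31, 0.0], [0.31, 0.951, -0.001], [-0.0, -0.001, -1.0]]
contact_force: [-0.3, 0.7, 0.1]
grip_width: 0.0318
grip_force: 0.0
```

>>> drive_tool --plan '[[[-0.5,-0.2,0,0,0.72],[-1,-0.4,0,0,0.72],[-1,-0.4,0,0,0.72]]]'

```text
time_s: 1.0
ee_pos: [0.3158, 0.339, 0.2503]
eef_rot: [[-0.951, 0.31, 0.0], [0.31, 0.951, -0.0], [-0.0, 0.0, -1.0]]
contact_force: [-0.4, 0.2, -0.1]
grip_width: 0.024
grip_force: 0.0
```

>>> drive_tool --plan '[[[-0.5,-0.2,0,0,0.72],[-1,-0.4,0,0,0.72],[-1,-0.4,0,0,0.72]]]'

```text
time_s: 1.38
ee_pos: [0.3985, 0.271, 0.2501]
eef_rot: [[-0.951, 0.309, 0.0], [0.309, 0.951, 0.0], [-0.0, 0.0, -1.0]]
contact_force: [-0.3, -0.2, 0.6]
grip_width: 0.0237
grip_force: 0.0
```

>>> drive_tool --plan '[[[-0.5,-0.2,0,0,0.72],[-1,-0.4,0,0,0.72],[-1,-0.4,0,0,0.72],[-1,-0.4,0,0,0.72]]]'

```text
time_s: 1.88
ee_pos: [0.479, 0.2044, 0.25]
eef_rot: [[-0.953, 0.304, -0.001], [0.304, 0.953, 0.0], [0.002, 0.0, -1.0]]
contact_force: [-0.3, -0.2, -1.3]
grip_width: 0.0238
grip_force: 0.0
```

```bash
python3 - <<'E'
from h import *
s=r.sense();print(s['time_s'],s['joints'],s['ee_pos'],s['eef_rot'][0],s['grip_width'])
c=r.read_camera('wrist');q=np.load('pose.npy');print(proj(c,w(q,[dot(1.745),dot(-1.745),C0])))
cv2.imwrite('pics/w1.png',c['color'][:,:,::-1])
E
```

```text
1.875 [2.30751569e+01 1.62048959e+01 3.46122846e+00 7.73236483e+01
 5.87522771e-02 4.07968762e+01] [0.47895886 0.20436496 0.24996568] [-0.95254482  0.30439475 -0.00148278] 0.02382264468009971
[[214.49725493 246.97425988]
 [261.18850771 244.75148239]
 [237.91959416 250.08967389]]
```

View pics/w1.png

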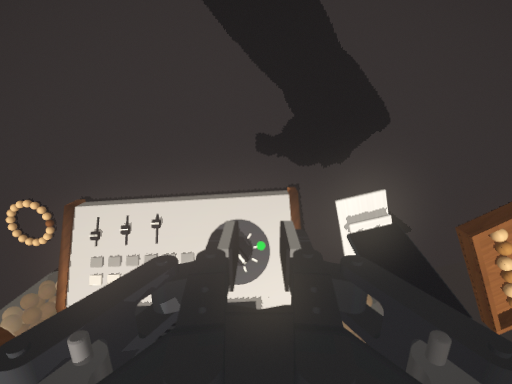

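Wrist view: the green dot at (261,245) matches its projection (261.2, 244.8), so the pose is good. I'll crop the knob, around (238,250), to read the pointer.

```bash
python3 - <<'E'
from h import *
c=r.read_camera('wrist');q=np.load('pose.npy')
im=cv2.resize(c['color'][205:295,200:290,::-1],None,fx=6.5,fy=6.5,interpolation=cv2.INTER_CUBIC).copy()
for k,col in((-1.047,(255,0,255)),(-.349,(255,255,0)),(.349,(0,255,255))):
    for h,R in((.006,.018),(.026,.0),(.026,.018)):
        p=(proj(c,w(q,dot(k,R,h)))[0]-[200,205])*6.5; cv2.circle(im,tuple(int(v) for v in p),4,col,-1)
cv2.imwrite('pics/w2.png',im)
E
```

```text
(no output)
```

View pics/w2.png

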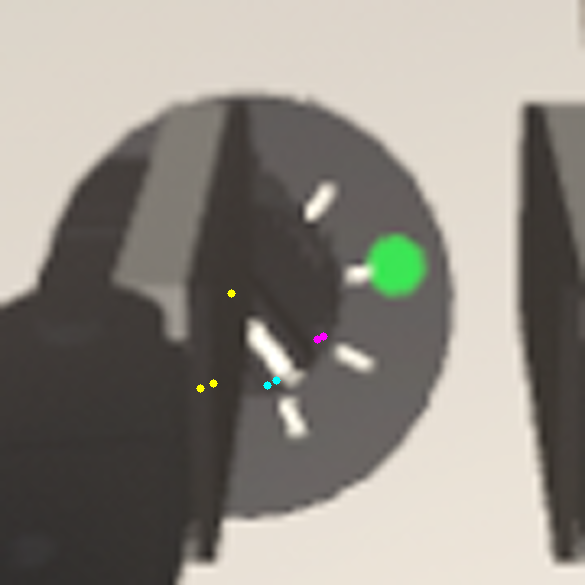

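The pointer sits near −0.35 to −0.6 (line at (293,380) in the crop). I'll straddle the bar loosely and turn it, so first centre over it and align the yaw.

>>> drive_tool --plan '[[[-0.5,-0.15,0,-0.35,0.65],[-0.9,-0.28,0.2,-0.7,0.65],[-0.9,-0.28,0.4,-1,0.65],[-0.9,-0.28,0.5,-1,0.65],[-0.9,-0.28,0.5,-1,0.65]]]'

```text
time_s: 2.6
ee_pos: [0.5559, 0.1498, 0.1998]
eef_rot: [[-0.977, -0.211, -0.002], [-0.211, 0.977, -0.0], [0.002, 0.0, -1.0]]
contact_force: [0.1, -0.5, 0.0]
grip_width: 0.0301
grip_force: 0.0
```

>>> drive_tool --plan '[[[0,0,0.2,-0.27,0.65],[0,0,0.4,-0.27,0.65],[0,0,0.6,-0.27,0.65],[0,0,0.6,-0.27,0.65]]]'

```text
time_s: 3.1
ee_pos: [0.556, 0.1493, 0.14]
eef_rot: [[-0.938, -0.347, -0.002], [-0.347, 0.938, -0.0], [0.002, 0.0, -1.0]]
contact_force: [0.3, 0.2, -0.2]
grip_width: 0.0296
grip_force: 0.0
```

```bash
python3 - <<'E'
from h import *
s=r.sense();R=np.array(s['eef_rot']);print(s['time_s'],s['joints'],s['ee_pos'],np.degrees(np.arctan2(R[1,0],R[0,0])),s['contact_force'],s['grip_width'])
q=np.load('pose.npy');T=w(q,[-.0564,.078,.099])[0];print(T,R.T@(T-s['ee_pos'])*10)
c=r.read_camera('wrist');cv2.imwrite('pics/w3.png',c['color'][:,:,::-1])
E
```

```text
3.1 [ 1.50306907e+01  2.62280889e+01  1.35712054e+00  6.52416759e+01
  4.40371114e-03 -5.26724769e+00] [0.55601533 0.14932576 0.13995602] -159.70205153030224 [ 0.30730519  0.22377771 -0.22869437] 0.029647707194529683
[0.55592347 0.1499786  0.099     ] [-0.00220206  0.00633635  0.40955835]
```

View pics/w3.png

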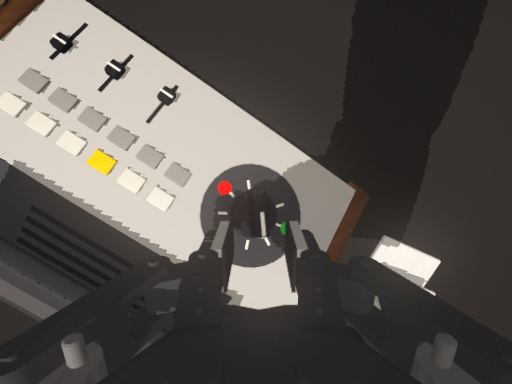

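The bar, at (258,213), is between the pads and aligned with the tool x axis. Descending.

>>> drive_tool --plan '[[[0,0,0.15,0,0.65],[0,0,0.28,0,0.65],[0,0,0.35,0,0.65],[0,0,0.4,0,0.65],[0,0,0.4,0,0.72],[0,0,0.4,0,0.72]]]'

```text
time_s: 3.9
ee_pos: [0.5575, 0.1488, 0.1006]
eef_rot: [[-0.938, -0.347, 0.001], [-0.347, 0.938, 0.0], [-0.001, -0.0, -1.0]]
contact_force: [-0.1, -0.1, 0.4]
grip_width: 0.0241
grip_force: 0.0
```

>>> drive_tool --plan '[[[0,0,0.01,0,0.72],[0,0,0.02,0,0.72],[0,0,0.02,0,0.72]]]'

```text
time_s: 4.28
ee_pos: [0.5572, 0.1487, 0.0983]
eef_rot: [[-0.938, -0.347, -0.0], [-0.347, 0.938, 0.0], [0.0, 0.0, -1.0]]
contact_force: [0.4, -0.7, -0.4]
grip_width: 0.0239
grip_force: 0.0
```

No contact yet. Turning clockwise.

>>> drive_tool --plan '[[[0,0,0,0.25,0.72],[0,0,0,0.5,0.72],[0,0,0,0.75,0.72],[0,0,0,1,0.72],[0,0,0,1,0.72]]]'

```text
time_s: 4.9
ee_pos: [0.5572, 0.1488, 0.0984]
eef_rot: [[-0.986, 0.167, 0.0], [0.167, 0.986, -0.0], [-0.0, -0.0, -1.0]]
contact_force: [0.4, 0.4, 0.1]
grip_width: 0.0238
grip_force: 0.0
```

>>> drive_tool --plan '[[[0,0,0,0.25,0.72],[0,0,0,0.5,0.72],[0,0,0,0.75,0.72],[0,0,0,1,0.72],[0,0,0,1,0.72]]]'

```text
time_s: 5.52
ee_pos: [0.5572, 0.1488, 0.0984]
eef_rot: [[-0.772, 0.636, 0.0], [0.636, 0.772, -0.0], [-0.0, -0.0, -1.0]]
contact_force: [-0.8, 0.7, 1.0]
grip_width: 0.0242
grip_force: 0.0
```

>>> drive_tool --plan '[[[0,0,0,0.25,0.72],[0,0,0,0.5,0.72],[0,0,0,0.75,0.72],[0,0,0,1,0.72],[0,0,0,1,0.72]]]'

```text
time_s: 6.15
ee_pos: [0.5575, 0.1498, 0.0984]
eef_rot: [[-0.351, 0.936, 0.0], [0.936, 0.351, 0.002], [0.002, 0.001, -1.0]]
contact_force: [0.5, 5.5, -1.0]
grip_width: 0.0237
grip_force: 3.4
```

```bash
python3 - <<'E'
from h import *
c=r.read_camera('wrist');q=np.load('pose.npy')
im=cv2.resize(c['color'][130:330,150:370,::-1],None,fx=2.7,fy=2.7,interpolation=cv2.INTER_CUBIC).copy()
for k in(1.047,1.745,2.443):
    p=(proj(c,w(q,dot(k)))[0]-[150,130])*2.7; cv2.circle(im,tuple(int(v) for v in p),3,(255,255,0),-1)
cv2.imwrite('pics/w4.png',im)
E
```

```text
(no output)
```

View pics/w4.png

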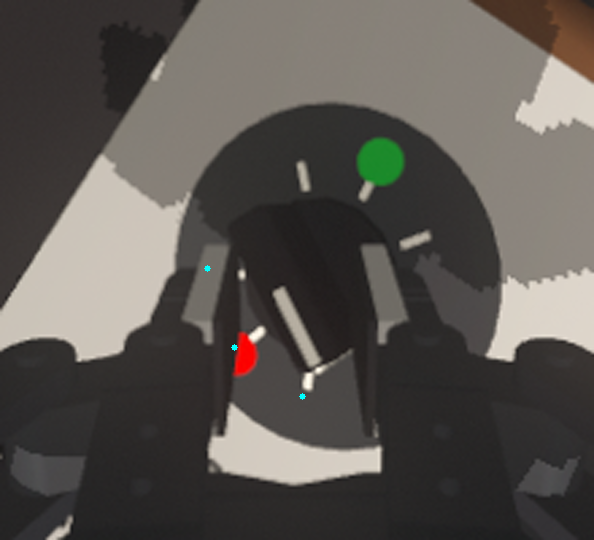

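The pointer is now near the +1.047 tick at (308,380), one click short of red at (245,353). I'll turn about 27° more.

>>> drive_tool --plan '[[[0,0,0,0.25,0.72],[0,0,0,0.5,0.72],[0,0,0,0.75,0.72],[0,0,0,0.95,0.72],[0,0,0,0.95,0.72]]]'

```text
time_s: 6.82
ee_pos: [0.5575, 0.1489, 0.099]
eef_rot: [[0.139, 0.99, 0.001], [0.99, -0.139, 0.0], [0.0, 0.001, -1.0]]
contact_force: [-0.2, 2.3, 3.4]
grip_width: 0.0236
grip_force: 1.6
```

```bash
python3 - <<'E'
from h import *
s=r.sense();print(s['joints'],s['contact_force'],s['ft_torque'],s['grip_force'])
c=r.read_camera('wrist');q=np.load('pose.npy')
im=cv2.resize(c['color'][130:330,150:370,::-1],None,fx=2.7,fy=2.7,interpolation=cv2.INTER_CUBIC).copy()
cv2.imwrite('pics/w5.png',im)
E
```

```text
[ 1.49555083e+01  2.83545827e+01 -1.82955254e+00  5.97490201e+01
 -2.14793954e-03  1.12925560e+02] [-0.20356881  2.33317954  3.3778412 ] [ 0.57438169  0.17136078 -0.02847025] 1.5685066930018365
```

View pics/w5.png

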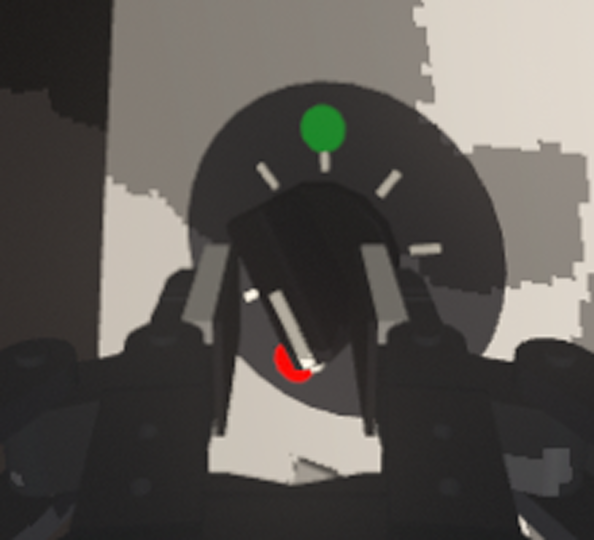

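The pointer is now at about (312,365), just short of the red dot at (293,362). A small extra turn, then back off and lift clear.

>>> drive_tool --plan '[[[0,0,0,0.2,0.72],[0,0,0,0.35,0.72],[0,0,0,0.35,0.72],[0,0,0,0.1,0.72],[0,0,0,-0.2,0.72],[0,0,0,-0.3,0.65],[0,0,0,-0.3,0.65]]]'

```text
time_s: 7.75
ee_pos: [0.5568, 0.1479, 0.0977]
eef_rot: [[-0.015, 1.0, -0.001], [1.0, 0.015, -0.001], [-0.001, -0.001, -1.0]]
contact_force: [0.1, 0.3, -0.7]
grip_width: 0.0299
grip_force: 0.0
```

>>> drive_tool --plan '[[[0,0,-0.2,0,0.65],[0,0,-0.5,0,0.65],[0,0,-0.8,0,0.65],[0,0,-1,0,0.65],[0,0,-1,0,0.65]]]'

```text
time_s: 8.38
ee_pos: [0.5582, 0.1487, 0.1998]
eef_rot: [[-0.014, 1.0, 0.004], [1.0, 0.014, 0.0], [0.0, 0.004, -1.0]]
contact_force: [1.1, 0.0, -0.1]
grip_width: 0.0301
grip_force: 0.0
```

```bash
cat > k.py <<'E'
from h import *
s=r.sense();print(s['joints'],s['ee_pos']);q=np.load('pose.npy')
c=r.read_camera('wrist');cv2.imwrite('pics/w6.png',c['color'][:,:,::-1])
g=c['color'].min(2)
print('red',cen(c['color'],'r',(0,0,512,384)),proj(c,w(q,dot(1.745)))[0],proj(c,w(q,dot(-1.745)))[0])
m=(g>110).astype(np.uint8);N,L,S,Ce=cv2.connectedComponentsWithStats(m)
yaw=q[2];R=Ro.from_euler('z',yaw).as_matrix()
for i in range(1,N):
    if 4<=S[i,4]<150:
        y,x=np.nonzero(L==i);o,d=ray(c,np.c_[x,y])
        for h in(0,.026):
            o2=R.T@(o-[q[0],q[1],0]);d2=d@R;P=o2+d2*(((C0+h*n-o2)@n)/(d2@n))[:,None]-C0-h*n
            X=np.c_[P@u,-P@yy]*1000;m_=X.mean(0)
            if np.hypot(*m_)<34:
                e=np.linalg.eigh(np.cov(X.T));v=e[1][:,1];v=v*np.sign(v@m_)
                print(len(x),h,'r %.1f ang %.2f axis %.2f'%(np.hypot(*m_),np.arctan2(m_[1],m_[0]),np.arctan2(v[1],v[0])))
E
python3 k.py
```

```text
[ 1.49278423e+01  2.38559309e+01  6.95797667e+00  7.29008146e+01
 -3.40564616e-02  1.04127356e+02] [0.55823839 0.14865125 0.19984462]
red (array([253.1520979 , 212.43480049]), 85) [252.44731855 211.38331506] [268.40444522 155.50635531]
11 0 r 22.3 ang -1.71 axis -1.55
11 0.026 r 27.6 ang -1.28 axis -1.55
14 0 r 23.4 ang -2.45 axis -2.40
14 0.026 r 20.7 ang -1.82 axis -2.40
28 0 r 24.2 ang -1.00 axis -1.06
28 0.026 r 33.6 ang -0.84 axis -1.06
24 0 r 25.3 ang -0.32 axis -0.39
82 0 r 18.3 ang 1.90 axis 1.01
82 0.026 r 10.5 ang 1.00 axis 1.01
21 0 r 24.3 ang 2.39 axis 2.50
21 0.026 r 9.5 ang 2.13 axis 2.50
23 0 r 25.5 ang 0.36 axis 0.35
23 0.026 r 32.2 ang 0.04 axis 0.35
25 0 r 25.6 ang 1.01 axis 1.04
25 0.026 r 26.2 ang 0.50 axis 1.04
```

The pointer line measures 1.00 rad, so it fell back to +1.047. I'll go down again with a narrower gap and turn further.

>>> drive_tool --plan '[[[0,0,0.3,0,0.65],[0,0,0.6,0,0.65],[0,0,0.85,0,0.65],[0,0,1,0,0.65],[0,0,1,0,0.74],[0,0,1,0,0.74]]]'

```text
time_s: 9.18
ee_pos: [0.5575, 0.1488, 0.0989]
eef_rot: [[-0.014, 1.0, 0.001], [1.0, 0.014, 0.0], [0.0, 0.001, -1.0]]
contact_force: [-1.1, -0.5, 0.2]
grip_width: 0.0225
grip_force: 0.0
```

>>> drive_tool --plan '[[[0,0,0,0.25,0.74],[0,0,0,0.5,0.74],[0,0,0,0.7,0.74],[0,0,0,0.85,0.74],[0,0,0,1,0.74],[0,0,0,1,0.74]]]'

```text
time_s: 9.93
ee_pos: [0.557, 0.1493, 0.0995]
eef_rot: [[0.487, 0.874, 0.0], [0.874, -0.487, 0.001], [0.001, -0.0, -1.0]]
contact_force: [-2.5, 1.4, 1.5]
grip_width: 0.0223
grip_force: 1.5
```

```bash
python3 k.py | grep -E "0.026|red"; python3 -c "
from station import r
s=r.sense();print(s['contact_force'],s['ft_torque'],s['grip_width'],s['grip_force'])"
```

```text
red (array([276.14422981, 262.68461615]), 80) [273.86309807 259.89861543] [250.9363245  175.59844466]
20 0.026 r 32.6 ang -1.16 axis -1.73
27 0.026 r 24.0 ang -1.51 axis -2.46
31 0.026 r 21.2 ang 2.76 axis 1.43
36 0.026 r 23.7 ang 0.29 axis -0.84
[-2.39577298  1.22835517  2.44549151] [ 0.2295604   0.44081855 -0.03494237] 0.022403902613495282 1.3792422646656632
```

>>> drive_tool --plan '[[[0,0,0,0.2,0.74],[0,0,0,0.35,0.74],[0,0,0,0.35,0.74],[0,0,0,0.35,0.74]]]'

```text
time_s: 10.48
ee_pos: [0.5571, 0.1489, 0.0986]
eef_rot: [[0.638, 0.77, 0.0], [0.77, -0.638, 0.0], [0.0, -0.0, -1.0]]
contact_force: [-3.2, 0.7, 2.1]
grip_width: 0.0221
grip_force: 1.4
```

```bash
sed -i 's/g>110/g>95/' k.py; python3 k.py | grep -E "0.026|red"; python3 -c "
from station import r
s=r.sense();print(s['contact_force'],s['ft_torque'],s['grip_width'],s['grip_force'])"
```

```text
red (array([277.05964912, 256.88903509]), 39) [280.58197314 257.06427641] [241.27044239 177.61255191]
20 0.026 r 33.4 ang -1.07 axis -1.71
34 0.026 r 24.0 ang -1.39 axis -2.43
[-2.07003241  0.64187769  1.08747164] [0.27568268 0.61148023 0.00966882] 0.02191545253886922 1.4422021515201777
```

>>> drive_tool --plan '[[[0,0,0,0.1,0.74],[0,0,0,0.1,0.74],[0,0,0,-0.15,0.7],[0,0,0,-0.4,0.65],[0,0,0,-0.4,0.65],[0,0,-0.3,-0.4,0.65],[0,0,-0.7,-0.4,0.65],[0,0,-0.7,-0.4,0.65]]]'

```text
time_s: 11.52
ee_pos: [0.5603, 0.1492, 0.1722]
eef_rot: [[0.467, 0.884, 0.009], [0.884, -0.467, 0.002], [0.006, 0.007, -1.0]]
contact_force: [0.5, -0.4, 0.7]
grip_width: 0.0302
grip_force: 0.0
```

```bash
sed -i 's/g>95/g>110/' k.py; python3 k.py
```

```text
[ 1.49284391e+01  2.48329776e+01  4.22357260e+00  6.88777369e+01
 -3.96949227e-02  1.32738509e+02] [0.56027725 0.14917209 0.17222005]
red (array([266.12323182, 223.31610917]), 98) [264.95140936 222.72719215] [249.78829606 160.66676921]
10 0 r 22.5 ang -1.71 axis -1.81
10 0.026 r 30.3 ang -1.15 axis -1.81
17 0 r 24.5 ang -1.00 axis -0.99
15 0 r 23.5 ang -2.44 axis -2.48
15 0.026 r 21.4 ang -1.59 axis -2.48
17 0 r 25.2 ang -0.32 axis -0.34
28 0 r 25.7 ang 0.35 axis 0.30
85 0 r 27.3 ang 2.30 axis 1.75
85 0.026 r 9.6 ang 1.63 axis 1.75
29 0 r 25.4 ang 1.01 axis 1.08
29 0.026 r 29.0 ang 0.38 axis 1.08
12 0 r 24.3 ang 1.68 axis 2.03
12 0.026 r 18.2 ang 0.78 axis 2.03
```

The pointer line now lies at 1.75 rad, so the knob rests at red. Next, the screen: rise, close the fingers, and turn to yaw 165.4° so the flat finger sides face it.

>>> drive_tool --plan '[[[0,0,-0.4,-0.2,0.8],[0,0,-0.8,-0.5,1],[0,0,-0.8,-0.8,1],[0,0,-0.8,-1,1],[0,0,-0.8,-1,1]]]'

```text
time_s: 12.2
ee_pos: [0.5569, 0.1485, 0.2469]
eef_rot: [[-0.038, 0.999, -0.002], [0.999, 0.038, -0.001], [-0.001, -0.002, -1.0]]
contact_force: [-0.0, 0.6, 0.2]
grip_width: 0.0004
grip_force: 0.0
```

>>> drive_tool --plan '[[[0,0,0,-0.3,1],[0,0,0,-0.6,1],[0,0,0,-0.9,1],[0,0,0,-1,1]]]'

```text
time_s: 12.7
ee_pos: [0.5569, 0.1485, 0.2472]
eef_rot: [[-0.534, 0.846, -0.002], [0.846, 0.534, -0.001], [0.0, -0.002, -1.0]]
contact_force: [0.3, 0.7, -0.1]
grip_width: 0.0001
grip_force: 0.0
```

>>> drive_tool --plan '[[[0,0,0,-0.3,1],[0,0,0,-0.6,1],[0,0,0,-0.9,1],[0,0,0,-1,1]]]'

```text
time_s: 13.2
ee_pos: [0.5569, 0.1486, 0.2472]
eef_rot: [[-0.885, 0.465, -0.002], [0.465, 0.885, -0.001], [0.001, -0.001, -1.0]]
contact_force: [0.5, 0.2, -0.1]
grip_width: -0.0002
grip_force: 0.0
```

>>> drive_tool --plan '[[[0,0,0,-0.3,1],[0,0,0,-0.45,1],[0,0,0,-0.45,1],[0,0,0,-0.45,1]]]'

```text
time_s: 13.7
ee_pos: [0.557, 0.1486, 0.2478]
eef_rot: [[-0.969, 0.248, -0.001], [0.248, 0.969, -0.0], [0.001, -0.001, -1.0]]
contact_force: [-0.0, -0.2, 0.5]
grip_width: 0.0003
grip_force: 0.0
```

```bash
cat > g.py <<'E'
from h import *
import sys
s=r.sense();R=np.array(s['eef_rot']);q=np.load('pose.npy')
print(s['time_s'],np.round(s['joints']),s['ee_pos'],'yaw',np.degrees(np.arctan2(R[1,0],R[0,0])),s['grip_width'],s['contact_force'])
T=w(q,[float(v) for v in sys.argv[1:4]])[0];print(R.T@(T-s['ee_pos'])*10,'console',w([0,0,-q[2]],s['ee_pos']-np.r_[q[:2],0])*1000)
E
python3 g.py -.016 0 .124
```

```text
13.7 [15. 23. 12. 80. -0. 29.] [0.55704522 0.14862858 0.24776095] yaw 165.66986103686892 0.0002962495222452699 [-0.01923791 -0.21303267  0.51780914]
[-0.38721325 -0.7708393   1.2377317 ] console [[-54.97448997  76.97588694 247.76095097]]
```

>>> drive_tool --plan '[[[-0.1,-0.4,0,0,1],[-0.2,-0.77,0,0,1],[-0.2,-0.77,0.3,0,1],[-0.2,-0.77,0.6,0,1],[-0.2,-0.77,0.9,0,1],[-0.2,-0.77,1,0,1],[-0.2,-0.77,1,0,1]]]'

```text
time_s: 14.58
ee_pos: [0.5574, 0.0692, 0.148]
eef_rot: [[-0.969, 0.246, -0.001], [0.246, 0.969, -0.0], [0.001, -0.0, -1.0]]
contact_force: [0.6, -0.7, 0.1]
grip_width: -0.0001
grip_force: 0.0
```

>>> drive_tool --plan '[[[-0.05,0,0.12,0,1],[-0.1,0,0.24,0,1],[-0.19,0,0.24,0,1],[-0.19,0,0.24,0,1]]]'

```text
time_s: 15.08
ee_pos: [0.5771, 0.0643, 0.1243]
eef_rot: [[-0.969, 0.246, 0.001], [0.246, 0.969, 0.0], [-0.001, 0.0, -1.0]]
contact_force: [0.2, -0.1, 0.4]
grip_width: -0.0001
grip_force: 0.0
```

```bash
python3 g.py 0 0 .124; python3 - <<'E'
from h import *
q=np.load('pose.npy')
for k in('side','top','wrist'):
    c=r.read_camera(k);cv2.imwrite(f'pics/{k}7.png',c['color'][:,:,::-1])
a=cv2.imread('pics/side7.png')[90:290,190:350];b=cv2.imread('pics/wrist7.png')
im=np.hstack([cv2.resize(a,(400,500),interpolation=cv2.INTER_CUBIC),cv2.resize(b[134:384,156:356],(400,500),interpolation=cv2.INTER_CUBIC)])
cv2.imwrite('pics/c7.png',im)
E
```

```text
15.075 [ 6. 27.  1. 63. -0. 21.] [0.57709062 0.06429556 0.1243334 ] yaw 165.76151602210896 -9.115115798122502e-05 [ 0.23119416 -0.06882109  0.39586678]
[-0.14339603 -0.00492271  0.00342964] console [[-14.34252524   0.40619071 124.33339981]]
```

Pushing forward while rising faster than the edge, so the friction helps lift it.

>>> drive_tool --plan '[[[-0.05,0,0,0,1],[-0.1,0,-0.02,0,1],[-0.13,0,-0.07,0,1],[-0.15,0,-0.11,0,1],[-0.17,0,-0.15,0,1],[-0.19,0,-0.19,0,1],[-0.21,0,-0.23,0,1],[-0.22,0,-0.25,0,1]]]'

```text
time_s: 16.23
ee_pos: [0.5958, 0.0592, 0.1485]
eef_rot: [[-0.969, 0.245, -0.004], [0.245, 0.969, 0.0], [0.004, -0.001, -1.0]]
contact_force: [-4.9, 0.9, -3.6]
grip_width: 0.0001
grip_force: 2.5
```

>>> drive_tool --plan '[[[-0.02,0,-0.03,0,1],[-0.04,0,-0.06,0,1],[-0.06,0,-0.09,0,1],[-0.08,0,-0.12,0,1],[-0.1,0,-0.15,0,1],[-0.12,0,-0.18,0,1]]]'

```text
time_s: 16.98
ee_pos: [0.6093, 0.0562, 0.1676]
eef_rot: [[-0.969, 0.245, 0.0], [0.245, 0.969, 0.0], [-0.0, 0.0, -1.0]]
contact_force: [-4.4, 1.4, -3.1]
grip_width: -0.0001
grip_force: 2.2
```

```bash
python3 g.py 0 0 .124
```

```text
16.975 [ 5. 29. 10. 71.  0. 19.] [0.60929896 0.05617674 0.16759441] yaw 165.79199297771558 -0.00012077829098739949 [-4.39506697  1.42351462 -3.0840309 ]
[ 0.18886548 -0.00544125  0.43589835] console [[ 18.87236584   0.65789276 167.59440876]]
```

Gentle, about 5 N. Continuing.

>>> drive_tool --plan '[[[-0.03,0,-0.03,0,1],[-0.06,0,-0.06,0,1],[-0.09,0,-0.09,0,1],[-0.12,0,-0.12,0,1],[-0.15,0,-0.15,0,1],[-0.18,0,-0.18,0,1],[-0.22,0,-0.21,0,1],[-0.26,0,-0.23,0,1]]]'

```text
time_s: 17.98
ee_pos: [0.6346, 0.0497, 0.1907]
eef_rot: [[-0.969, 0.245, 0.0], [0.245, 0.969, 0.0], [-0.0, 0.0, -1.0]]
contact_force: [-4.1, 1.0, -2.2]
grip_width: -0.0004
grip_force: 2.3
```

>>> drive_tool --plan '[[[-0.03,0,-0.02,0,1],[-0.06,0,-0.04,0,1],[-0.1,0,-0.06,0,1],[-0.14,0,-0.08,0,1],[-0.18,0,-0.1,0,1],[-0.22,0,-0.12,0,1],[-0.26,0,-0.13,0,1],[-0.3,0,-0.13,0,1]]]'

```text
time_s: 18.98
ee_pos: [0.6638, 0.0423, 0.204]
eef_rot: [[-0.969, 0.245, 0.001], [0.245, 0.969, -0.0], [-0.001, 0.0, -1.0]]
contact_force: [-5.0, 1.0, -0.4]
grip_width: 0.0001
grip_force: 2.4
```

```bash
python3 g.py .104 0 .205
```

```text
18.975 [ 4. 34. 24. 80. -0. 18.] [0.6637975  0.04230674 0.20395337] yaw 165.79166442832653 0.00012026087162363287 [-5.03554032  1.00448962 -0.35063518]
[-0.28886698 -0.01143911 -0.01020272] console [[ 75.10740296   0.95560675 203.95336738]]
```

>>> drive_tool --plan '[[[-0.03,0,0,0,1],[-0.07,0,0,0,1],[-0.11,0,0,0,1],[-0.15,0,0,0,1],[-0.19,0,0,0,1],[-0.23,0,0,0,1],[-0.26,0,0,0,1],[-0.26,0,0,0,1]]]'

```text
time_s: 19.98
ee_pos: [0.6893, 0.0358, 0.2039]
eef_rot: [[-0.969, 0.246, 0.002], [0.246, 0.969, -0.0], [-0.002, 0.0, -1.0]]
contact_force: [-3.1, -0.2, 1.6]
grip_width: -0.0001
grip_force: 1.7
```

>>> drive_tool --plan '[[[0.2,0,0,0,1],[0.6,0,-0.2,0,1],[1,0,-0.5,0,1],[1,0,-0.5,0,1]]]'

```text
time_s: 20.48
ee_pos: [0.5926, 0.0612, 0.2576]
eef_rot: [[-0.97, 0.244, 0.009], [0.244, 0.97, 0.001], [-0.009, 0.003, -1.0]]
contact_force: [1.2, -0.9, -0.1]
grip_width: 0.0
grip_force: 0.0
```

>>> drive_tool --plan '[[[0.5,0,0,0,1],[1,0,0,0,1],[1,0,0,0,1],[1,0,0,0,1]]]'

```text
time_s: 20.98
ee_pos: [0.4966, 0.0851, 0.2535]
eef_rot: [[-0.969, 0.246, 0.003], [0.246, 0.969, 0.0], [-0.003, 0.001, -1.0]]
contact_force: [0.1, 0.3, 1.3]
grip_width: 0.0002
grip_force: 0.0
```

```bash
python3 - <<'E'
from h import *
q=np.load('pose.npy')
for k,(x0,y0,x1,y1) in {'side':(240,70,370,210),'top':(190,100,340,215)}.items():
    c=r.read_camera(k);cv2.imwrite(f'pics/{k}8.png',c['color'][:,:,::-1])
    for th in(1.7,1.8,1.9): print(k,th,[np.round(proj(c,w(q,[.099-.1*np.cos(th)+b*.006*np.sin(th),y,.101+.1*np.sin(th)+b*.006*np.cos(th)]))[0],1) for y in(.095,-.095) for b in(-1,1)])
a=cv2.imread('pics/side8.png')[70:210,240:370];b=cv2.imread('pics/top8.png')[100:215,190:340]
im=np.zeros((560,800,3),np.uint8)
A=cv2.resize(a,None,fx=3,fy=3,interpolation=cv2.INTER_CUBIC);B=cv2.resize(b,None,fx=2.7,fy=2.7,interpolation=cv2.INTER_CUBIC)
im[:A.shape[0],:A.shape[1]]=A;im[:B.shape[0],395:395+B.shape[1]]=B;cv2.imwrite('pics/c8.png',im[:425])
E
python3 k.py | grep -E "\.026|red"
```

```text
side 1.7 [array([304.5, 116. ]), array([309.2, 116. ]), array([328.2, 165. ]), array([333.6, 165. ])]
side 1.8 [array([308.4, 116. ]), array([313. , 116.5]), array([332.7, 164.9]), array([337.8, 165.3])]
side 1.9 [array([312.2, 116.4]), array([316.6, 117.3]), array([337. , 165.2]), array([341.9, 166.1])]
top 1.7 [array([220.8, 127. ]), array([222. , 122.5]), array([300.4, 142.8]), array([301.3, 138.2])]
top 1.8 [array([221.8, 123.2]), array([223., 119.]), array([301.1, 139. ]), array([302. , 134.7])]
top 1.9 [array([222.8, 119.7]), array([224. , 115.9]), array([301.8, 135.4]), array([302.6, 131.4])]
red (array([295.77251732, 209.94846998]), 66) [296.48742225 209.23455013] [344.37361975 209.46102504]
17 0.026 r 25.5 ang 2.12 axis 2.46
14 0.026 r 15.4 ang -2.64 axis -2.55
61 0.026 r 10.8 ang 1.64 axis 1.69
13 0.026 r 28.0 ang 1.55 axis 1.82
19 0.026 r 30.9 ang 1.04 axis 1.02
17 0.026 r 20.0 ang -0.69 axis -1.09
17 0.026 r 25.1 ang -0.03 axis -0.35
20 0.026 r 29.3 ang 0.51 axis 0.33
```

View pics/c8.png

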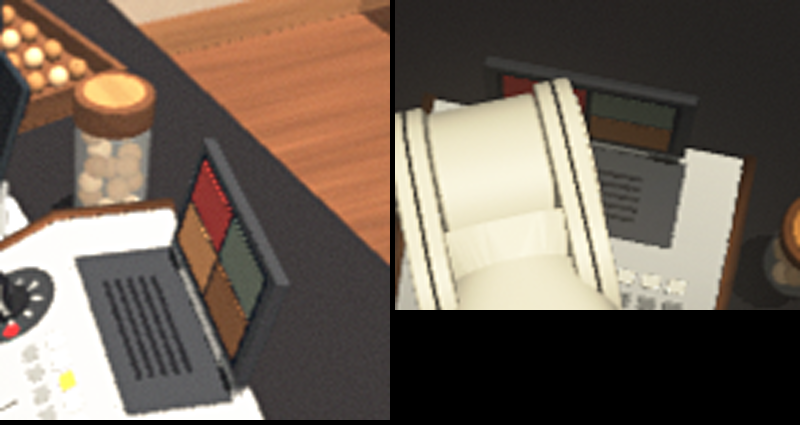

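The screen measures about 1.76 rad by eye, from its top corners in the side view at (332,164)/(336,163) px and the top view at (302,136). Kinematics says about 1.80. The knob sits at red. I'll push about 5 mm further for 15°.

>>> drive_tool --plan '[[[-0.4,0,0,0,1],[-0.8,0,0,0,1],[-1,0,0.2,0,1],[-1,0,0.4,0,1],[-1,0,0.5,0,1],[-1,0,0.5,0,1]]]'

```text
time_s: 21.88
ee_pos: [0.5915, 0.0604, 0.2023]
eef_rot: [[-0.969, 0.246, -0.002], [0.246, 0.969, -0.0], [0.002, -0.001, -1.0]]
contact_force: [-0.4, 0.7, 0.5]
grip_width: -0.0002
grip_force: 0.0
```

>>> drive_tool --plan '[[[-0.3,0,0,0,1],[-0.6,0,0,0,1],[-0.85,0,0,0,1],[-0.95,0,0,0,1],[-0.98,0,0,0,1],[-1,0,0,0,1],[-1,0,0,0,1]]]'

```text
time_s: 22.75
ee_pos: [0.6884, 0.0362, 0.2038]
eef_rot: [[-0.969, 0.245, 0.0], [0.245, 0.969, 0.0], [-0.0, 0.0, -1.0]]
contact_force: [0.2, -0.3, -0.5]
grip_width: -0.0001
grip_force: 0.0
```

>>> drive_tool --plan '[[[-0.01,0,0,0,1],[-0.02,0,0,0,1],[-0.03,0,0,0,1],[-0.04,0,0,0,1],[-0.05,0,0,0,1],[-0.05,0,0,0,1]]]'

```text
time_s: 23.5
ee_pos: [0.6932, 0.0349, 0.203]
eef_rot: [[-0.969, 0.245, -0.001], [0.245, 0.969, 0.0], [0.001, 0.0, -1.0]]
contact_force: [-5.2, 1.4, 0.8]
grip_width: -0.0001
grip_force: 2.3
```

>>> drive_tool --plan '[[[0.2,0,0,0,1],[0.6,0,-0.2,0,1],[1,0,-0.5,0,1],[1,0,-0.5,0,1]]]'

```text
time_s: 24.0
ee_pos: [0.5974, 0.0597, 0.2574]
eef_rot: [[-0.97, 0.245, 0.009], [0.245, 0.97, 0.0], [-0.008, 0.002, -1.0]]
contact_force: [0.9, 0.5, 0.4]
grip_width: -0.0002
grip_force: 0.0
```

>>> drive_tool --plan '[[[0.5,0,0,0,1],[1,0,0,0,1],[1,0,0,0,1],[1,0,0,0,1]]]'

```text
time_s: 24.5
ee_pos: [0.5014, 0.0837, 0.2534]
eef_rot: [[-0.969, 0.246, 0.003], [0.246, 0.969, -0.0], [-0.003, 0.0, -1.0]]
contact_force: [-0.1, 0.0, -0.2]
grip_width: -0.0002
grip_force: 0.0
```

```bash
python3 - <<'E'
from h import *
# image shift of the screen's top edge between the two looks -> angle change
for k,(x0,y0,x1,y1) in {'side':(315,130,345,172),'top':(268,125,306,143)}.items():
    c=r.read_camera(k);cv2.imwrite(f'pics/{k}9.png',c['color'][:,:,::-1])
    a=cv2.imread(f'pics/{k}8.png',0)[y0:y1,x0:x1];b=cv2.imread(f'pics/{k}9.png',0)
    M=cv2.matchTemplate(b[y0-8:y1+8,x0-8:x1+8],a,cv2.TM_CCOEFF_NORMED);_,v,_,l=cv2.minMaxLoc(M);print(k,v,l[0]-8,l[1]-8)
E
python3 k.py | grep -E " 0.026 r 1|red"
```

```text
side 0.8654077053070068 2 1
top 0.9323747158050537 -1 -2
red (array([295.89484184, 206.15032773]), 65) [296.73997862 205.51097821] [344.8292803  205.75135316]
14 0.026 r 15.1 ang -2.62 axis -2.43
64 0.026 r 11.3 ang 1.65 axis 1.69
18 0.026 r 19.9 ang -0.67 axis -1.05
```

```bash
python3 -c "
from station import r
print(r.job_done())"
```

```text
the job is handed in; nothing more can be done
None
```

I turned the knob until it clicked to rest at the red dot and raised the screen with about a 5–6 N push to roughly 1.82 rad (about 14–15° back); I then handed the job in with the gripper clear and noticed no contact with the jars, bracelet or phone, though I took no final check of them.

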